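Put the stray candlestick back into the closed-up graded row

ROBOT

A 6-joint arm with a two-finger parallel gripper is mounted at the origin on the work surface. World frame = base frame: x ahead of the robot, y to its left, z up, the work surface at z = 0. Lengths are in m, angles in rad, forces in N, time in s.
With the tool pointing down it reaches from about 0.3 to 0.875 m from the base axis. Payload 6.4 kg.
Tool frame: the origin (TCP) lies midway between the tips of the shut fingers; the grasp point (between the pads) lies 19 mm behind it; z points along the fingers, y is the line along which they close (so a half turn about z gives the same grasp; the last joint's range is limited). The gripper opens to 85 mm and grips with 20 to 120 N. Pads are 22 mm wide; open, the fingers measure 114 mm over their backs; the gripper's body (76 mm by 85 mm) begins 54 mm behind the grasp point. The pads swing forward as they close: fully open they stand 13 mm farther back than shut.
Start: joints at [-1.526, 0.181, 1.607, -0, 1.354, -0.206], TCP at [0.143, -0.557, 0.231] pointing down, gripper open.
Joint ranges: [-2.99, 2.99], [-0.89, 2.07], [0.3, 2.58], [-1.14, 4.28], [0, 2.63], [-3.12, 3.12]. Speed limits (rad/s): [2.57, 2.57, 3.01, 3.14, 3.14, 3.14].

INTERFACE

Orientations are given as a unit quaternion [w, x, y, z].
In Python, from bench import ctrl gives the robot as it stands. The module is installed in compiled form; this text tells all that it offers.
- The arm moves only by the tool move_arm, never from a script. Its argument "plan" is one flat list of numbers, 6 for each row, row after row: the shift along the world's x, y, z in units of 50 mm (1.0 is 50 mm), then the turn, a rotation vector about the world's x, y, z in rad. A call has 1 to 10 rows; each row is the pose to reach, as a shift and turn from the pose commanded when the call began; what a row does not reach only later rows make up. A row lasts 1/8 s, in which the tool goes at most 62.5 mm and 10.7 degrees, less where a joint would pass 70% of its speed; a pose out of reach is approached as far as the arm can. A call with a gripper value outside its range is refused whole. "grip" is the finger opening in mm, from 0 to 85.4, set as the call begins (left out, the last holds). The fingers move at their own pace and stop on an object; the grip force is fixed at half the most. Time passes only in rows, so rows that repeat a pose let the fingers close. It gives the time, the measured TCP pose, the force, the opening and the grip force at its end, in the units of the state.
- ctrl.get_obs(): the state, without advancing time (a new reading comes with each control period).
- ctrl.camera(name): name is "side" or "top"; returns a dict with "pixels" (384x512x3 uint8, red, green, blue), "fx", "fy", "cx", "cy" (pixels), "origin" and "attitude" of the camera in the world. Camera axes: x right, y down, z forward; pixel columns grow to the right and rows downward; lengths in m; the calibration is good to about 2 mm. A picture is of the moment at which its call begins. There is no depth.
- ctrl.hand_in(): hands the job in; it is judged then, once.
The state is a dict: "time_s": time; "q": joint angles; "dq": joint speeds; "joint_efforts": joint torques, N m; "eef_pos": TCP position; "eef_rot": TCP orientation; "wrist_force": force on the tool from outside, world axes, zero at the start; "torque": the same for the moment, N m; "opening": opening from 0.0 (shut) to 1.0 (fully open); "grasp_force": force on a finger pad.
Only numpy, scipy, OpenCV 4.12 (cv2) and the standard library are available. Lean on these libraries where they do the work, as an engineer would, in place of code of your own. Each camera call takes 0.05 s, during which the arm holds its last target. There are 200 camera calls.

TASK

The five turned candlesticks of a set stand in the low wooden frame in order of height, shortest at the robot's left, but one of them has been left out on the bench and the others have closed up over its place. Slide them apart where it belongs, without lifting any of them or knocking one over, and set the stray one down in the gap, not dropped in, so that all five stand upright on the bench top inside the frame in order of height. Leave the wax tin, the gouge and the wooden spoon where they lie.

Things in the scene. Friction and masses are not known exactly. Their poses are not given: they have to be found in the camera images.
- rack: low open wooden frame fixed to the bench; the candlesticks stand in it on the bench top, in a row along its y (+y: shortest one's end, robot's left); x points across, away from the robot. Origin: its centre, on the bench top (height 0). Inside 370 mm long (y +-185) and 74 mm wide (x +-37): five feet fill it with 20 mm to spare. Long rails 10 mm high, 12 thick; end blocks 24 mm high, 16 thick
- stick1_mid (a point): centre (half-way up) of the shortest turned wooden candlestick: 64 mm high, round flat foot 70 mm across and 14 mm thick, stem tapering from 36 mm across on the foot to 18 at the top, 1 pale line round the stem. 0.15 to 0.22 kg. z up its axis; turned any way. In the row. Pushed low on the stem (20 to 26 mm up) it slides (friction about 0.45), higher it tips. Its place: rack y +140 mm, +-10
- stick2_mid (a point): centre (half-way up) of the second shortest turned wooden candlestick: 73 mm high, round flat foot 70 mm across and 14 mm thick, stem tapering from 36 mm across on the foot to 18 at the top, 2 pale lines round the stem. 0.15 to 0.22 kg. z up its axis; turned any way. One of this and stick3 is in the row, the other is the stray, left or right of the frame. Its place: rack y +70 mm, +-10
- stick3_mid (a point): centre (half-way up) of the middle turned wooden candlestick: 82 mm high, round flat foot 70 mm across and 14 mm thick, stem tapering from 36 mm across on the foot to 18 at the top, 3 pale lines round the stem. 0.15 to 0.22 kg. z up its axis; turned any way. One of this and stick2 is in the row, the other is the stray, left or right of the frame. Its place: rack y 0 mm, +-10
- stick4_mid (a point): centre (half-way up) of the second tallest turned wooden candlestick: 91 mm high, round flat foot 70 mm across and 14 mm thick, stem tapering from 36 mm across on the foot to 18 at the top, 4 pale lines round the stem. 0.15 to 0.22 kg. z up its axis; turned any way. In the row. Pushed low on the stem (20 to 26 mm up) it slides (friction about 0.45), higher it tips. Its place: rack y -70 mm, +-10
- stick5_mid (a point): centre (half-way up) of the tallest turned wooden candlestick: 100 mm high, round flat foot 70 mm across and 14 mm thick, stem tapering from 36 mm across on the foot to 18 at the top, 5 pale lines round the stem. 0.15 to 0.22 kg. z up its axis; turned any way. In the row. Pushed low on the stem (20 to 26 mm up) it slides (friction about 0.45), higher it tips. Its place: rack y -140 mm, +-10
- wax_tin: a wide, low steel tin of wax, 81 mm across and 48 mm high; not one of the set, stays where it is. Origin: centre of its underside
- gouge: gouge lying flat, 255 mm long along its x, wooden handle to -x. Origin: under the ferrule
- spoon: half-carved wooden spoon lying flat, 215 mm long along its x. Origin: underside, near the neck
Not all that is in view belongs to the job. What is shaped like the part that bears stick5_mid but pink, purple or yellow is not meant.

How it is judged:
By the outcome, as a careful person would: the job done as asked, in the order asked, and still so for the second after the job is handed in, with the robot touching nothing.
It also fails if it takes over 59 s, if anything falls off the work surface, if the arm or the gripper's body presses on something with over 40 N, if the wrist force passes 120 N, or if a joint passes its speed limit or range.

## Working session

There is one attempt and no reset: what is moved stays moved. The work goes in short steps, Python scripts to look and compute and a tool call to move; the robot and the scene stay as the last step left them, time stands still between calls to the robot, and variables do not carry over. Pictures are saved under pics/ and viewed, at most 10 in all, crops included, and the job is handed in when it is done.

Besides the shell and the picture viewer there is one more tool, called after ">>>" as a command line: name --argument value ..., lists and objects as JSON in quotes. move_arm: Moves the arm, as the interface text tells. Its arguments: {"type":"object","properties":{"plan":{"type":"array"},"grip":{"type":"number"}},"required":["plan"]}

```bash
mkdir -p pics; cat > h.py <<'E'
import numpy as np, cv2
from bench import ctrl
from scipy.spatial.transform import Rotation as R
def cam(n):
    c=ctrl.camera(n); return c
def rot(c):
    a=np.array(c["attitude"],float)
    return a if a.shape==(3,3) else R.from_quat(a[[1,2,3,0]]).as_matrix()
def ray(c,u,v):
    return rot(c)@np.array([(u-c["cx"])/c["fx"],(v-c["cy"])/c["fy"],1.])
def plane(c,u,v,z):
    d=ray(c,u,v);o=np.array(c["origin"]);return o+d*(z-o[2])/d[2]
def proj(c,p):
    q=rot(c).T@(np.array(p)-c["origin"]);return c["cx"]+c["fx"]*q[0]/q[2],c["cy"]+c["fy"]*q[1]/q[2]
def save(c,name,box=None,s=1.5):
    im=c["pixels"][:,:,::-1]
    if box: im=im[box[1]:box[3],box[0]:box[2]]
    cv2.imwrite("pics/"+name,cv2.resize(im,None,fx=s,fy=s,interpolation=cv2.INTER_CUBIC))
E
python3 - <<'E'
from h import *
for n in("top","side"):
    c=cam(n);save(c,n+"0.png");print(n,c["origin"],c["attitude"],c["fx"],c["cx"],c["cy"])
o=ctrl.get_obs();print(o["time_s"],o["eef_pos"],o["eef_rot"],o["opening"])
E
```

```text
top [0.37852664 0.03364278 1.26929989] [ 0.05336202 -0.69911006  0.71072024 -0.05722208] 459.5370415141255 257.64929840292325 186.61579674620017
side [0.32873192 1.0112462  0.99646659] [ 0.05217369 -0.1096433   0.90829576 -0.4003187 ] 458.89448618694985 257.36712443009003 191.55340602323759
0.1 [ 0.14267694 -0.55651396  0.23048259] [-7.88578679e-04  9.92147443e-01  1.25071286e-01  6.21876947e-05] 0.999172566715365
```

View pics/top0.png

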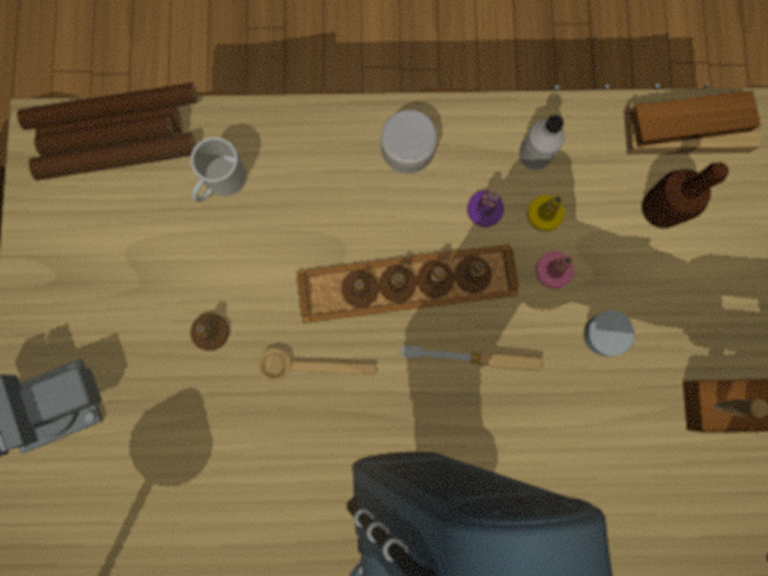

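View pics/side0.png

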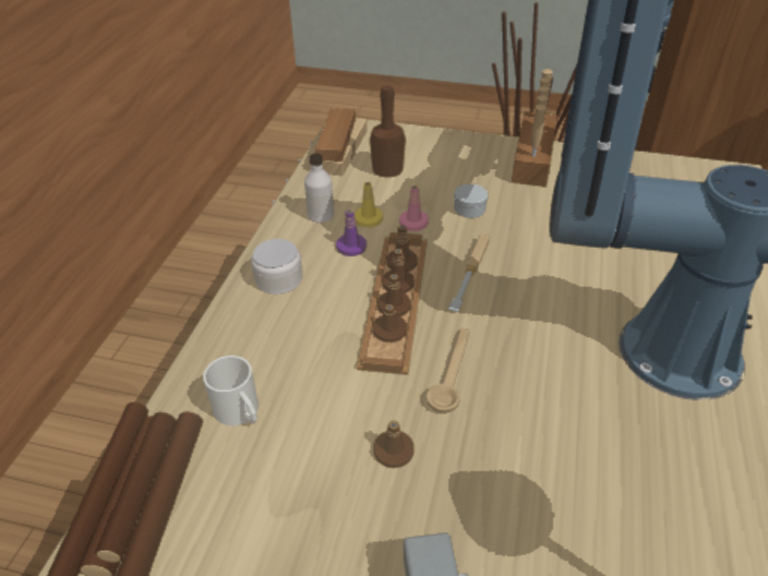

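The top view shows the row in the frame, at about (360,288), (398,283), (436,279) and (473,273) in the 1.5x picture, packed towards −y. The stray brown stick is on the robot's left at (210,330). The purple, yellow and pink ones at (486,208), (547,213) and (556,269) are decoys. The side view agrees: stray at (394,447), row from (390,325) to (402,250).

```bash
python3 - <<'E'
from h import *
t=cam("top");s=cam("side")
for n,c,boxes in(("top",t,[(120,160,360,260)]),("side",s,[(230,140,310,320)])):
    hsv=cv2.cvtColor(c["pixels"],cv2.COLOR_RGB2HSV);m=(hsv[...,2]<95).astype(np.uint8)*255
    x0,y0,x1,y1=boxes[0];print(n,hsv[220,140],hsv[205,220])
    mm=np.zeros_like(m);mm[y0:y1,x0:x1]=m[y0:y1,x0:x1]
    k,l,st,ce=cv2.connectedComponentsWithStats(mm)
    for i in range(1,k):
        if st[i,4]>60:print(st[i],ce[i].round(1))
a=cv2.resize(t["pixels"][155:240,120:350],None,fx=3.4,fy=3.4,interpolation=cv2.INTER_CUBIC)
cv2.imwrite("pics/topc.png",a[:,:,::-1])
b1=cv2.resize(s["pixels"][145:235,235:295],None,fx=6,fy=6,interpolation=cv2.INTER_CUBIC)
b2=cv2.resize(s["pixels"][270:315,235:295],None,fx=6,fy=6,interpolation=cv2.INTER_CUBIC)
b2=np.vstack([b2,np.zeros((270,360,3),np.uint8)])
cv2.imwrite("pics/sidec.png",np.hstack([b1,b2])[:,:,::-1])
E
```

```text
top [ 22 121  63] [ 16 144 142]
[ 228  163  125   43 2779] [291.8 186.3]
[128 208  25  25 461] [140.2 220.6]
side [ 21  72 171] [ 20  68 190]
[252 150  29  59 721] [266.1 179. ]
[250 205  23  16 139] [259.1 214.2]
[250 289  14  14 125] [257.4 295.4]
```

View pics/topc.png

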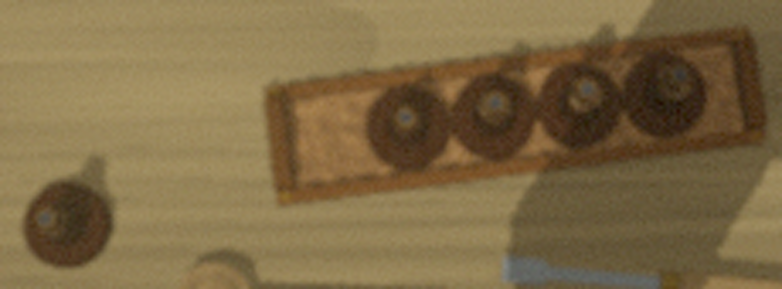

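View pics/sidec.png

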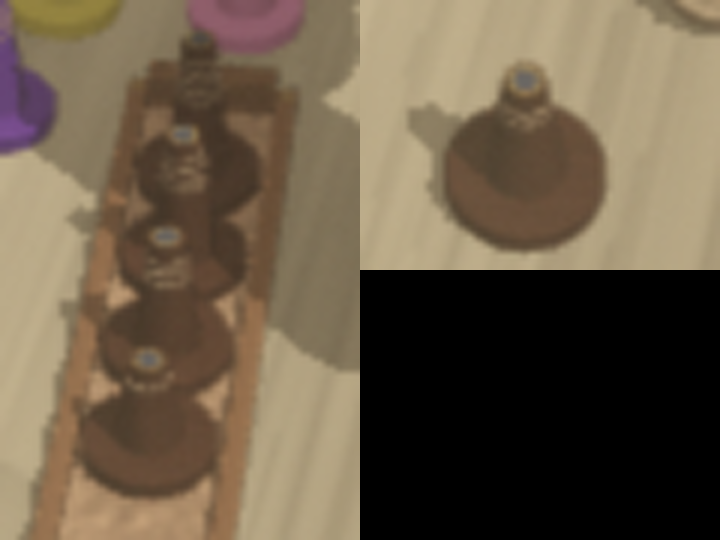

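```bash
cat >> h.py <<'E'
def tri(c1,p1,c2,p2):
    a,b=ray(c1,*p1),ray(c2,*p2);o=np.array(c1["origin"]);q=np.array(c2["origin"])
    s=np.linalg.lstsq(np.c_[a,-b],q-o,rcond=None)[0];A=o+a*s[0];B=q+b*s[1];return (A+B)/2,np.linalg.norm(A-B)
E
python3 - <<'E'
from h import *
t=cam("top");s=cam("side")
T=lambda p:(p[0]/3.4+120,p[1]/3.4+155)
tt=[(45,219),(406,118),(494,104),(587,92),(679,76)]
ft=[(68,224),(408,127),(493,117),(581,105),(665,94)]
ss=[(235+165/6,270+78/6)]+[(235+x/6,145+y/6) for x,y in[(149,360),(166,237),(184,134),(200,38)]]
C=[plane(t,*T(p),.024) for p in[(265,88),(283,205),(765,140),(748,28)]]
cen=np.mean(C,0);ydir=(C[0]+C[1]-C[2]-C[3])/2;print("len",np.linalg.norm(ydir),"wid",np.linalg.norm(C[0]-C[1]))
ydir/=np.linalg.norm(ydir);xdir=np.array([ydir[1],-ydir[0],0]);print("rack",cen,"yaw",np.arctan2(-ydir[0],ydir[1]))
for a,b,f in zip(tt,ss,ft):
    P,e=tri(t,T(a),s,b);F=plane(t,*T(f),.012)
    print("tip",P.round(4),"err",e.round(4),"foot",F.round(4),"rack",((P-cen)@xdir).round(4),((P-cen)@ydir).round(4),"|",((F-cen)@xdir).round(4),((F-cen)@ydir).round(4))
# tin, spoon, gouge
for n,p,z in(("tin",(610/1.5,333/1.5),.048),("spoonL",(262/1.5,362/1.5),0),("spoonR",(377/1.5,368/1.5),0),("gL",(402/1.5,350/1.5),0),("gR",(543/1.5,363/1.5),0)):print(n,plane(t,*p,z).round(3))
E
```

```text
len 0.3927469311679882 wid 0.09616307640333081
rack [ 0.56843358 -0.0135285   0.024     ] yaw 0.11397448021019202
tip [0.4862 0.3507 0.0735] err 0.0004 foot [0.4873 0.3484 0.012 ] rack -0.0402 0.3712 | -0.0395 0.3688
tip [0.5611 0.074  0.0621] err 0.0008 foot [0.5617 0.0741 0.012 ] rack 0.0027 0.0878 | 0.0032 0.0879
tip [0.5685 0.0055 0.0816] err 0.0003 foot [0.5688 0.0049 0.012 ] rack 0.0022 0.0189 | 0.0024 0.0182
tip [ 0.5756 -0.0656  0.0901] err 0.0009 foot [ 0.5775 -0.067   0.012 ] rack 0.0012 -0.0526 | 0.0029 -0.0542
tip [ 0.5842 -0.1353  0.0995] err 0.0012 foot [ 0.5855 -0.1359  0.012 ] rack 0.0018 -0.1228 | 0.003 -0.1235
tin [ 0.469 -0.37   0.048]
spoonL [0.431 0.255 0.   ]
spoonR [0.416 0.045 0.   ]
gL [ 0.448 -0.001  0.   ]
gR [ 0.42  -0.259  0.   ]
```

Heights by triangulation: the stray is 73.5 mm, so it is stick2 (two lines, agrees with the crop). The row is 62, 82, 90 and 99.5 mm, so sticks 1, 3, 4 and 5, at rack y about +88, +18, −53 and −123. The frame measures 393×96 mm, close to the known 402×98. Next I go above the gap between sticks 1 and 3 with the fingers shut.

>>> move_arm --plan '[8.45,11.93,-1.2,0,0,1.434,8.45,11.93,-1.2,0,0,1.434,8.45,11.93,-1.2,0,0,1.434,8.45,11.93,-1.2,0,0,1.434,8.45,11.93,-1.2,0,0,1.434,8.45,11.93,-1.2,0,0,1.434,8.45,11.93,-1.2,0,0,1.434,8.45,11.93,-1.2,0,0,1.434,8.45,11.93,-1.2,0,0,1.434,8.45,11.93,-1.2,0,0,1.434]' --grip 0

```text
time_s: 1.55
eef_pos: [0.5039, -0.0469, 0.1803]
eef_rot: [0.001, 0.666, 0.746, 0.0]
wrist_force: [1.6, -1.7, -0.7]
opening: 0.002
grasp_force: 0.0
```

>>> move_arm --plan '[1.2,1.7,0,0,0,0,1.2,1.7,0,0,0,0,1.2,1.7,0,0,0,0,1.2,1.7,0,0,0,0]'

```text
time_s: 2.05
eef_pos: [0.5623, 0.0361, 0.1798]
eef_rot: [-0.0, 0.666, 0.746, -0.0]
wrist_force: [-0.4, 0.2, 1.4]
opening: -0.001
grasp_force: 0.0
```

```bash
python3 - <<'E'
from h import *
o=ctrl.get_obs();print(o["time_s"],o["eef_pos"],o["eef_rot"])
s=cam("side")
a=cv2.resize(s["pixels"][95:245,205:330],None,fx=4,fy=4,interpolation=cv2.INTER_CUBIC)
cv2.imwrite("pics/side1.png",a[:,:,::-1])
E
```

```text
2.05 [0.56225791 0.03607672 0.17981431] [-2.70799065e-04  6.65500410e-01  7.46397311e-01 -4.28694910e-04]
```

View pics/side1.png

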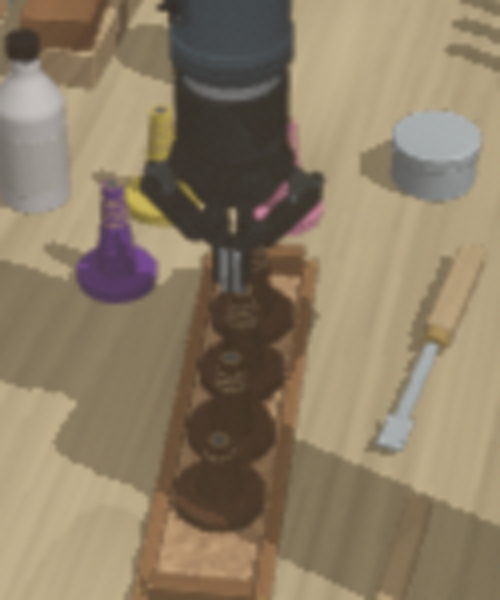

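The shut fingers hang over the row with the linkages splayed across it, clear of the sticks. I go down partway first.

>>> move_arm --plan '[0.06,0.07,-1.6,0,0,0,0.06,0.07,-1.6,0,0,0,0.06,0.07,-1.6,0,0,0]'

```text
time_s: 2.48
eef_pos: [0.5645, 0.0391, 0.0992]
eef_rot: [-0.001, 0.666, 0.746, -0.001]
wrist_force: [-0.3, -0.8, 1.2]
opening: -0.003
grasp_force: 0.0
```

>>> move_arm --plan '[0,0,-0.6,0,0,0,0,0,-1.0,0,0,0,0,0,-1.3,0,0,0,0,0,-1.54,0,0,0,0,0,-1.54,0,0,0,0,0,-1.54,0,0,0]'

```text
time_s: 3.22
eef_pos: [0.5664, 0.0397, 0.0239]
eef_rot: [0.0, 0.666, 0.746, 0.0]
wrist_force: [0.7, 1.1, 0.4]
opening: 0.004
grasp_force: 0.0
```

>>> move_arm --plan '[0.01,-0.09,0,0,0,0,0.02,-0.18,0,0,0,0,0.03,-0.27,0,0,0,0,0.04,-0.36,0,0,0,0,0.05,-0.44,0,0,0,0,0.06,-0.52,0,0,0,0,0.07,-0.6,0,0,0,0,0.07,-0.6,0,0,0,0]'

```text
time_s: 4.22
eef_pos: [0.5693, 0.0092, 0.023]
eef_rot: [0.0, 0.666, 0.746, -0.0]
wrist_force: [0.6, 0.5, 0.7]
opening: -0.003
grasp_force: 0.5
```

>>> move_arm --plan '[-0.04,0.35,0,0,0,0,-0.07,0.6,0,0,0,0,-0.09,0.78,0,0,0,0,-0.11,0.96,0,0,0,0,-0.13,1.14,0,0,0,0,-0.15,1.32,0,0,0,0,-0.17,1.5,0,0,0,0,-0.19,1.67,0,0,0,0,-0.21,1.85,0,0,0,0,-0.21,1.85,0,0,0,0]'

```text
time_s: 5.48
eef_pos: [0.5586, 0.1031, 0.0231]
eef_rot: [-0.0, 0.665, 0.747, 0.0]
wrist_force: [0.3, -0.2, 1.2]
opening: 0.0
grasp_force: 0.0
```

>>> move_arm --plan '[0.02,-0.2,0,0,0,0,0.02,-0.2,0,0,0,0,0.02,-0.2,1.2,0,0,0,0.02,-0.2,2.4,0,0,0]'

```text
time_s: 5.98
eef_pos: [0.559, 0.0918, 0.1436]
eef_rot: [-0.001, 0.666, 0.746, -0.001]
wrist_force: [1.1, -0.3, -0.1]
opening: 0.001
grasp_force: 0.0
```

>>> move_arm --plan '[-0.6,1.2,0.6,0,0,0,-1.5,2.4,0.6,0,0,0,-1.6,3.6,0.6,0,0,0,-1.6,4.8,0.6,0,0,0,-1.6,4.8,0.6,0,0,0]' --grip 85

```text
time_s: 6.6
eef_pos: [0.479, 0.3353, 0.1734]
eef_rot: [-0.0, 0.664, 0.747, 0.001]
wrist_force: [-1.3, 0.6, 1.0]
opening: 0.997
grasp_force: 0.0
```

```bash
python3 - <<'E'
from h import *
o=ctrl.get_obs();print(o["time_s"],o["eef_pos"],o["wrist_force"],o["opening"])
t=cam("top")
np.save("t.npy",t["pixels"])
a=cv2.resize(t["pixels"][150:240,110:360],None,fx=3.2,fy=3.2,interpolation=cv2.INTER_CUBIC)
cv2.imwrite("pics/top2.png",a[:,:,::-1])
E
```

```text
6.6 [0.47897907 0.33526929 0.17341755] [-1.32791347  0.57760096  0.95219532] 0.9965774360691897
```

View pics/top2.png

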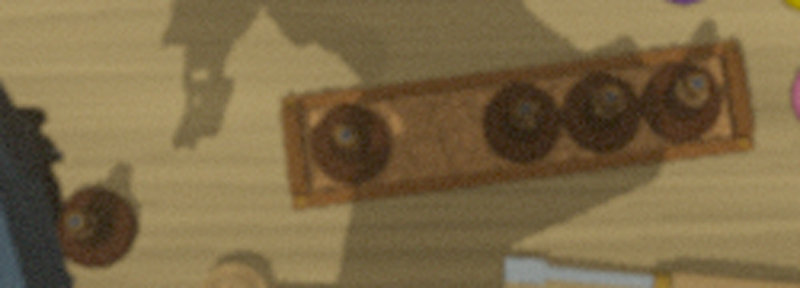

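The four row sticks stand upright: stick1 (350,143), stick3 (522,122), stick4 (602,111) and stick5 (683,101) in the crop, with an open gap around (436,132). The stray is at (97,226). I measure the gap now.

```bash
python3 - <<'E'
from h import *
t=cam("top")
T=lambda p:(p[0]/3.2+110,p[1]/3.2+150)
C=[plane(t,*T(p),.024) for p in[(283,98),(295,208),(752,149),(738,40)]]
cen=np.mean(C,0);yd=(C[0]+C[1]-C[2]-C[3])/2;print(np.linalg.norm(yd));yd/=np.linalg.norm(yd);xd=np.array([yd[1],-yd[0],0]);print(cen,np.arctan2(-yd[0],yd[1]))
for f in[(350,143),(522,122),(602,111),(683,101),(97,226)]:
    F=plane(t,*T(f),.012);print(F.round(4),((F-cen)@xd).round(4),((F-cen)@yd).round(4))
E
```

```text
0.3943346037667512
[ 0.56906522 -0.01360107  0.024     ] 0.11279973231064686
[0.5561 0.1311 0.012 ] 0.0034 0.1453
[ 0.572  -0.0177  0.012 ] 0.0025 -0.0044
[ 0.5805 -0.0872  0.012 ] 0.0031 -0.0744
[ 0.5882 -0.1578  0.012 ] 0.0028 -0.1454
[0.4879 0.3475 0.012 ] -0.04 0.368
```

>>> move_arm --plan '[0.13,0.2,-0.8,0,0,0,0.13,0.2,-1.4,0,0,0,0.13,0.2,-1.4,0,0,0]'

```text
time_s: 7.08
eef_pos: [0.4847, 0.3395, 0.1003]
eef_rot: [-0.001, 0.666, 0.746, -0.003]
wrist_force: [-0.1, -0.5, -0.3]
opening: 0.995
grasp_force: 0.0
```

>>> move_arm --plan '[0.06,0.19,0,0,0,0,0.06,0.19,-0.3,0,0,0,0.06,0.19,-0.7,0,0,0,0.06,0.19,-1.1,0,0,0,0.06,0.19,-1.52,0,0,0,0.06,0.19,-1.52,0,0,0,0.06,0.19,-1.52,0,0,0]'

```text
time_s: 7.95
eef_pos: [0.4895, 0.3519, 0.0272]
eef_rot: [0.0, 0.666, 0.746, 0.0]
wrist_force: [-0.0, -0.2, 0.1]
opening: 0.996
grasp_force: 0.0
```

>>> move_arm --plan '[-0.04,-0.05,-0.06,0,0,0,-0.04,-0.05,-0.06,0,0,0]'

```text
time_s: 8.2
eef_pos: [0.4873, 0.3492, 0.0245]
eef_rot: [0.0, 0.666, 0.746, 0.0]
wrist_force: [0.5, 0.1, 0.2]
opening: 0.996
grasp_force: 0.0
```

>>> move_arm --plan '[0,0,0,0,0,0,0,0,0,0,0,0,0,0,0,0,0,0,0,0,0,0,0,0,0,0,0,0,0,0,0,0,0,0,0,0]' --grip 0

```text
time_s: 8.95
eef_pos: [0.4876, 0.3495, 0.0247]
eef_rot: [0.0, 0.666, 0.746, 0.0]
wrist_force: [-2.9, -0.4, 5.0]
opening: 0.327
grasp_force: 58.8
```

>>> move_arm --plan '[0,0,0.3,0,0,0,0,0,0.8,0,0,0,0,0,1.6,0,0,0,0,0,2.4,0,0,0,0,0,2.4,0,0,0]'

```text
time_s: 9.57
eef_pos: [0.4897, 0.3505, 0.1487]
eef_rot: [0.002, 0.666, 0.746, 0.004]
wrist_force: [-0.1, 0.8, -1.6]
opening: 0.33
grasp_force: 59.0
```

>>> move_arm --plan '[1.45,-5.86,0,0,0,0,1.45,-5.86,0,0,0,0,1.45,-5.86,0,0,0,0,1.45,-5.86,0,0,0,0,1.45,-5.86,0,0,0,0,1.45,-5.86,0,0,0,0,1.45,-5.86,0,0,0,0,1.45,-5.86,0,0,0,0]'

```text
time_s: 10.58
eef_pos: [0.559, 0.0577, 0.1436]
eef_rot: [-0.001, 0.665, 0.747, -0.0]
wrist_force: [0.8, -1.1, -2.0]
opening: 0.329
grasp_force: 59.0
```

>>> move_arm --plan '[0.1,0,-0.6,0,0,0,0.1,0,-1.0,0,0,0,0.1,0,-1.4,0,0,0,0.1,0,-1.4,0,0,0,0.1,0,-1.4,0,0,0]'

```text
time_s: 11.2
eef_pos: [0.5651, 0.0571, 0.0748]
eef_rot: [0.0, 0.665, 0.747, 0.0]
wrist_force: [0.4, 1.1, -2.0]
opening: 0.33
grasp_force: 58.9
```

```bash
python3 - <<'E'
from h import *
o=ctrl.get_obs();print(o["time_s"],o["eef_pos"])
s=cam("side")
a=cv2.resize(s["pixels"][125:245,215:315],None,fx=5,fy=5,interpolation=cv2.INTER_CUBIC)
cv2.imwrite("pics/side2.png",a[:,:,::-1])
# predicted side pixels of foot centre if stick is on the tool axis
p=np.array(o["eef_pos"]);dz=p[2]-.0247
for z in(dz+.014,dz): 
    u,v=proj(s,(p[0],p[1],z));print("foot",(u-215)*5,(v-125)*5)
E
```

```text
11.2 [0.56508054 0.05709085 0.07483902]
foot 223.7679386506622 376.92663915891
foot 223.85009310890524 394.01700617663977
```

View pics/side2.png

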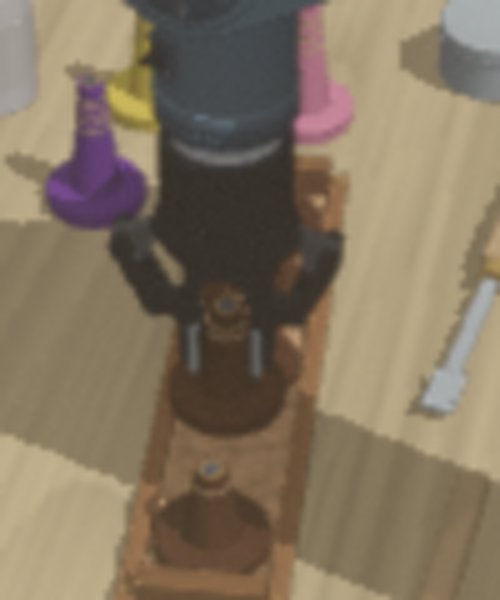

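The stick hangs upright and centred: its foot rim spans x 168–288 with the bottom at 433, as predicted, midway between stick1's and stick3's feet. I lower it slowly.

>>> move_arm --plan '[0,0,-0.25,0,0,0,0,0,-0.45,0,0,0,0,0,-0.6,0,0,0,0,0,-0.72,0,0,0,0,0,-0.82,0,0,0,0,0,-0.9,0,0,0,0,0,-0.94,0,0,0,0,0,-0.96,0,0,0,0,0,-0.96,0,0,0]'

```text
time_s: 12.38
eef_pos: [0.5649, 0.0563, 0.0263]
eef_rot: [0.0, 0.666, 0.746, 0.0]
wrist_force: [-0.1, 0.2, -2.3]
opening: 0.332
grasp_force: 59.0
```

>>> move_arm --plan '[0,0,-0.01,0,0,0,0,0,-0.02,0,0,0,0,0,-0.03,0,0,0,0,0,-0.03,0,0,0]'

```text
time_s: 12.88
eef_pos: [0.5649, 0.0563, 0.0249]
eef_rot: [0.0, 0.666, 0.746, 0.0]
wrist_force: [-1.1, -0.3, 1.3]
opening: 0.333
grasp_force: 59.4
```

Contact: Fz went from −2.3 to +1.3 at the expected height. I release and retreat straight up.

>>> move_arm --plan '[0,0,0,0,0,0,0,0,0,0,0,0,0,0,0,0,0,0,0,0,0,0,0,0,0,0,0,0,0,0]' --grip 75

```text
time_s: 13.5
eef_pos: [0.5648, 0.0563, 0.0247]
eef_rot: [0.0, 0.666, 0.746, 0.0]
wrist_force: [-0.3, -0.5, 0.4]
opening: 0.879
grasp_force: 0.0
```

>>> move_arm --plan '[0,0,0.4,0,0,0,0,0,1.0,0,0,0,0,0,2.0,0,0,0,0,0,3.0,0,0,0,-1.0,1.0,3.4,0,0,0,-1.6,2.0,3.4,0,0,0,-2.2,3.0,3.4,0,0,0,-2.8,4.2,3.4,0,0,0,-2.8,5.2,3.4,0,0,0,-2.8,5.6,3.4,0,0,0]'

```text
time_s: 14.75
eef_pos: [0.4241, 0.3391, 0.1965]
eef_rot: [0.0, 0.664, 0.747, 0.001]
wrist_force: [-0.1, 0.1, -0.7]
opening: 0.88
grasp_force: 0.0
```

```bash
python3 - <<'E'
from h import *
o=ctrl.get_obs();print(o["time_s"],o["eef_pos"])
t=cam("top");s=cam("side")
a=cv2.resize(t["pixels"][150:250,180:370],None,fx=3.2,fy=3.2,interpolation=cv2.INTER_CUBIC)
b=cv2.resize(s["pixels"][145:250,225:325],None,fx=2.5,fy=2.5,interpolation=cv2.INTER_CUBIC)
cv2.imwrite("pics/fin.png",np.vstack([a,np.pad(b,((0,0),(0,a.shape[1]-b.shape[1]),(0,0)))])[:,:,::-1])
E
```

```text
14.75 [0.42413415 0.33909313 0.1964547 ]
```

View pics/fin.png

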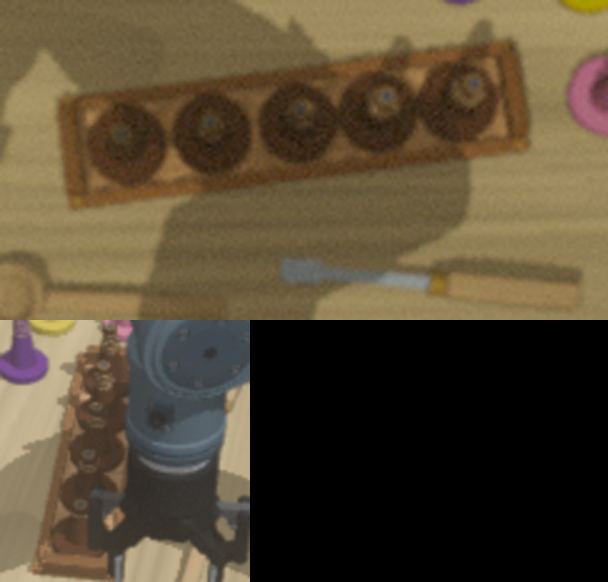

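All five stand upright in the frame at (126,144), (211,132), (298,122), (378,110) and (458,99). Stick2 sits in the gap with clear space on both sides. The spoon and gouge are where they were.

```bash
python3 -c "
from bench import ctrl
print(ctrl.hand_in())"
```

```text
the job is handed in; nothing more can be done
None
```

The job is handed in at about 15 s of the 59 s allowed: the stray candlestick (stick2, second shortest) was set down in the gap, and all five stand upright in the frame in order of height, with the wax tin, gouge and spoon left alone.

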